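# Open the polishing hood to its working height

### The arm

A 7-joint arm with a two-finger parallel gripper is mounted at the origin on the work surface. World frame = base frame: x ahead of the robot, y to its left, z up, the work surface at z = 0. Lengths are in m, angles in degrees, forces in N, time in s.
With the tool pointing down it reaches from about 0.425 to 0.875 m from the base axis. Payload 4.7 kg.
Tool frame: the origin (TCP) lies on the centre line of the jaws, within the pads' length; the fingertips stand 8 mm ahead of it and the grasp point (between the pads) lies 11 mm behind it; z points along the fingers, y is the direction in which the jaws open and shut (so a half turn about z gives the same grasp; the last joint's range is limited). The gripper opens to 87 mm and grips with 3 to 60 N. Pads are 19 mm wide; open, the fingers measure 117 mm over their backs; the gripper's body (75 mm by 190 mm) begins 51 mm behind the grasp point.
Start: joints at [-65.082, 18.392, -4.016, 83.108, 1.295, 78.541, -3.26], TCP at [0.266, 0.593, 0.209] pointing down, gripper open.
Joint ranges: [-163.93, 163.93], [-17.29, 119.83], [-79.2, 71.16], [3.27, 140.29], [-89.18, 269.18], [5.43, 117.66], [-154.24, 154.24]. Speed limits (degrees/s): [147.25, 147.25, 180, 180, 180, 180, 180].

### API

Orientations are given as [roll, pitch, yaw] about the fixed x, y, z axes, in that order (R = Rz(yaw) Ry(pitch) Rx(roll)).
In Python, from cell import env gives the robot as it stands. The module is installed in compiled form; this text tells all that it offers.
- The arm moves only by the tool move_arm, never from a script. Its argument "steps" is a list of rows, each a list of 2 entries, a list of its own where there are three numbers: the shift along the tool's x, y, z in m, then the turn about the tool's z in rad. A call has 1 to 20 rows; each row is the pose to reach, as a shift and turn from the pose commanded when the call began, along the tool's axes at that moment; what a row does not reach only later rows make up. A row lasts 1/8 s, in which the tool goes at most 62.5 mm and 10.7 degrees, less where a joint would pass 70% of its speed; a pose out of reach is approached as far as the arm can. A call with a gripper value outside its range is refused whole. "hand" is the closure, from -1 (fully open) to 1 (shut), set as the call begins (left out, the last holds). The fingers move at their own pace and stop on an object; "squeeze" is the grip in N (left out, the last holds). Time passes only in rows, so rows that repeat a pose let the fingers close. It gives the time, the measured TCP pose, the force and the opening at its end, in the units of the state.
- env.get_obs(): the state, without advancing time (a new reading comes with each control period).
- env.read_camera(name): name is "scene" or "side" or "wrist"; returns (picture, depth): 400x640x3 uint8, red, green, blue; 400x640 float32, m along the optical axis (not along the pixel's ray), 0 where there is no reading.
- env.calibration(name): a dict with "intrinsics" (3x3 intrinsics, pixels), "position" and "orientation" of the camera in the world; the wrist camera has in their place "mount" (4x4, takes a point from camera to tool coordinates, whose origin is the TCP and whose axes are the flange's). Camera axes: x right, y up, looking along -z (the intrinsics and any distortion apply to the point x, -y, -z); pixel columns grow to the right and rows downward; lengths in m; the calibration is good to about 2 mm. The wrist camera is an equidistant fisheye: a pixel r from the principal point sees the ray r / f radians off the axis. A picture is of the moment at which its call begins: read the wrist's pose just before it. calibration takes no time and is no camera call.
- env.sign_off(): hands the job in, once; it reports no verdict.
Trained networks look in the newest picture that a camera, given by its name, has taken for a name from the list of things; names that differ only in an ending like _2 or _b are one class to them, and where a whole thing is asked for, a point or a joint stands for the part that bears it (a point fixed in the world has none). Each returns a list of dicts, best first, with "conf" (0 to 1); they miss things now and then, are a little off and sometimes report something else, mostly with a low value. They report only what shows in the picture. A call takes as long as a camera call.
- env.cut_out(camera, query): "region" (400x640 bool, what is visible of it) and "uv" ([column, row] in pixels, amid what is visible of it).
The state is a dict: "time_s": time; "qpos": joint angles; "joint_velocities": joint speeds; "effort": joint torques, N m; "tool_pos": TCP position; "tool_rot": TCP orientation; "force": force on the tool from outside, world axes, zero at the start; "wrist_torque": the same for the moment, N m; "grip_width": finger opening in m.
Only numpy, scipy, OpenCV 4.12 (cv2) and the standard library are available. Lean on these libraries where they do the work, as an engineer would, in place of code of your own. Each camera call takes 0.05 s, during which the arm holds its last target. There are 200 camera calls.

### The job

Push the polishing hood's sliding window up from beneath its blue lip until the white pointer on the lip is level with the green marker, never letting it rise past the red one, then take the hand away. Push it gently with the fingers, do not pinch the lip, and leave everything else on the bench where it is.

Things in the scene. Friction and masses are not known exactly. Their poses are not given: they have to be found in the camera images.
- hood: Clear polishing hood, fixed, 340 mm wide, 260 deep, 475 high. Origin on the bench below the middle of the window's front face; +x points level into the hood, away from the robot, +y to the left post, z up. Front posts 30 mm square, centred 155 mm left and right. Below the window the front is open but for a 36 mm sill. Place and yaw vary.
- sash: Clear sliding window, 276 x 160 mm, 0.6 kg, slides vertically in the hood's front. Counterweighted: stays where left, takes 2 to 5 N to move; travel 220 mm, starts 0 to 40 mm above its lower stop. Axes as the hood's; origin on its front face at the middle of its lower edge (100 mm above the bench on the stop).
- lip_edge (a point): Middle of the front edge of the blue lip, a solid rail of triangular section, 250 mm wide, along the window's lower edge. Its underside slopes at 45 degrees from the sash's origin out and up to this edge, 28 mm in front of (-x) and 28 mm above that origin; its top is level with this edge. A finger pointing down and into the hood, 35 to 45 degrees from vertical, fits under this edge.
- pointer (a point): Tip of the white pointer, a 4 mm thick blade that sticks out of the left (+y) end of the blue lip in front of the left post; this point is 26 mm above the sash's origin, 22 mm in front of it and 150 mm to its left, and moves with the sash.
- green_clip: Green marker clip around the hood's left post, 14 mm high, its front arrow point facing the pointer: the working height. Its origin is the middle of the clip, at the height of the arrow's point. Fixed during the task; at another height each time.
- red_clip: Red marker clip, the same shape, on the same post 38 to 50 mm above the green one: the highest the pointer may go. Its origin is at the height of its arrow's point.
- bench_block: Steel block 70 x 70 x 22 mm, loose on the bench in front of the hood, left of its middle; leave it. Origin: centre of its underside.
- compound_bar: Brown polishing bar 90 x 35 x 30 mm, loose in front of the hood, right of its middle; leave it. Origin: centre of its underside.
- hammer: Hammer lying at the bench's left; leave it.
- jar: Closed jar 60 mm wide, 75 mm high, at the left; leave it.
- red_box: Small red box 50 x 35 x 30 mm at the right; leave it.
- mandrel_stand: Upright dark steel ring mandrel, 110 mm high on a 70 mm foot, at the right; leave it.
- screwdriver: Screwdriver lying at the right; leave it.

How it is judged (in metres and radians):
On the way:
1. the fingers are pushing the window and have raised it by 20 mm (distance of pointer from where it was at the start of the episode above 0.02 m and contact force between the fingers and sash above 0.5 N), for 0.1 s.
At the end, for the whole second after the job is handed in: The white pointer is within 8 mm of the height of the green clip's arrow point, and the window is at rest (z of pointer in the frame of green_clip between -0.008 and 0.008 m and linear speed of sash below 0.01 m/s); the robot touches nothing.
It fails at once if the pointer rises past the red clip's arrow point (z of pointer in the frame of red_clip above 0 m).
It fails at once if the window is rammed or forced (over 40 N) (contact force between any of the fingers, the arm and sash above 40 N).
It fails at once if the fingers straddle the lip to pinch it (x of the grasp point in the frame of sash between -0.016 and 0.004 m and z of the grasp point in the frame of sash between 0.015 and 0.03 m and y of the grasp point in the frame of sash between -0.125 and 0.125 m).
It fails at once if another thing on the bench is moved by more than 20 mm or lifted (distance of any of bench_block, compound_bar, hammer, jar, red_box, mandrel_stand, screwdriver from where it was at the start of the episode above 0.02 m).
It also fails if it takes over 35 s, if anything falls off the work surface, if the arm or the gripper's body presses on something with over 40 N, if the wrist force passes 120 N, or if a joint passes its speed limit or range.

## Working session

There is one attempt and no reset: what is moved stays moved. The work goes in short steps, Python scripts to look and compute and a tool call to move; the robot and the scene stay as the last step left them, time stands still between calls to the robot, and variables do not carry over. Pictures are saved under pics/ and viewed, about 8 in all and at most 12, crops included, and the job is handed in when it is done.

Besides the shell and the picture viewer there is one more tool, called after "Request:" as name(argument=value, ...) on one line, values as JSON. move_arm: Moves the arm, as the interface text tells. Its arguments: {"type":"object","properties":{"steps":{"type":"array"},"hand":{"type":"number"},"squeeze":{"type":"number"}},"required":["steps"]}

```bash
mkdir -p pics; cat > h.py <<'E'
import numpy as np, cv2
from cell import env
from scipy.spatial.transform import Rotation as R
def rot(o):
    o=np.array(o,float)
    return o if o.shape==(3,3) else (R.from_quat(o).as_matrix() if o.size==4 else R.from_euler('xyz',o,degrees=True).as_matrix())
def world(name,uv,d,c=None):
    c=c or env.calibration(name); K=np.array(c['intrinsics']); uv=np.atleast_2d(uv).astype(float); d=np.atleast_1d(d)
    x=(uv[:,0]-K[0,2])/K[0,0]; y=(uv[:,1]-K[1,2])/K[1,1]
    p=np.c_[x*d,-y*d,-d]
    return p@rot(c['orientation']).T+np.array(c['position'])
def save(n,im): cv2.imwrite('pics/'+n,im[:,:,::-1])
E
python3 - <<'E'
from h import *
o=env.get_obs(); print(o)
ims=[]
for n in ['scene','side']:
    print(n,env.calibration(n))
    im,d=env.read_camera(n); save(n+'0.png',im); np.savez('/tmp/'+n,im=im,d=d)
    for q in ['hood','sash','lip_edge','pointer','green_clip','red_clip','bench_block','compound_bar']:
        for r in env.cut_out(n,q)[:2]:
            m=r['region']&(d>0); v,u=np.nonzero(m)
            if len(v)==0: print(q,'nodepth',r['uv']);continue
            P=world(n,np.c_[u,v],d[m])
            print(n,q,round(r['conf'],2),np.round(r['uv']),m.sum(),'med',P.mean(0).round(3),'lo',np.percentile(P,3,axis=0).round(3),'hi',np.percentile(P,97,axis=0).round(3))
print(env.calibration('wrist'))
E
```

```text
{'time_s': 0.0, 'qpos': array([-65.08247763,  18.43848896,  -4.01626981,  83.17573745,
         1.29644854,  78.54216621,  -3.26143841]), 'joint_velocities': array([-0.05279716, -0.00026024,  0.08171072, -0.19820194,  0.0997617 ,
       -0.07578966, -0.00408647]), 'effort': array([ 1.72937202e-04, -4.91280484e+01, -4.03872505e-01, -3.12535572e+01,
       -6.39861356e-02,  4.36069805e-02,  1.75919013e-04]), 'tool_pos': array([0.26532131, 0.59273165, 0.20816082]), 'tool_rot': array([-1.79888939e+02,  7.07959526e-03,  1.55891804e+02]), 'force': array([ 0.28938303, -0.45968744,  0.40251386]), 'wrist_torque': array([0.01512492, 0.02380868, 0.01832139]), 'grip_width': 0.08681502808081952}
scene {'intrinsics': array([[439.33395737,   0.        , 320.40762456],
       [  0.        , 439.33395737, 198.88871166],
       [  0.        ,   0.        ,   1.        ]]), 'position': array([0.54127823, 0.45222714, 1.59349404]), 'orientation': array([ 18.26681105,  -0.22063403, 177.71573651])}
scene hood 0.8 [274. 200.] 12527 med [0.658 0.069 0.416] lo [ 0.538 -0.112  0.06 ] hi [0.777 0.195 0.476]
sce
[... 1865 characters left out ...]
428 0.149 0.02 ] lo [0.396 0.117 0.003] hi [0.464 0.192 0.027]
side bench_block 0.41 [351. 359.] 450 med [ 0.368 -0.35   0.025] lo [ 0.346 -0.365  0.005] hi [ 0.393 -0.328  0.034]
{'intrinsics': array([[309.70691629,   0.        , 319.51500073],
       [  0.        , 309.70691629, 205.9826355 ],
       [  0.        ,   0.        ,   1.        ]]), 'mount': array([[-1.54410080e-04,  9.70005848e-01,  2.43081530e-01,
         6.68517266e-02],
       [ 9.99999479e-01, -9.56169229e-05,  1.01677398e-03,
        -6.60444992e-04],
       [ 1.00951941e-03,  2.43081560e-01, -9.70005328e-01,
        -1.75718039e-01],
       [ 0.00000000e+00,  0.00000000e+00,  0.00000000e+00,
         1.00000000e+00]])}
```

```bash
python3 - <<'E'
import numpy as np,cv2
a=np.load('/tmp/scene.npz')['im'];b=np.load('/tmp/side.npz')['im']
A=cv2.resize(a[90:310,200:460],None,fx=2.3,fy=2.3)[:, :,::-1]
B=cv2.resize(b[100:300,230:430],None,fx=4,fy=4,interpolation=cv2.INTER_CUBIC)[:600,:,::-1]
cv2.imwrite('pics/b.png',B); cv2.imwrite('pics/s.png',cv2.resize(a,None,fx=1.25,fy=1.25)[:,:,::-1])
E
```

```text
(no output)
```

View pics/b.png

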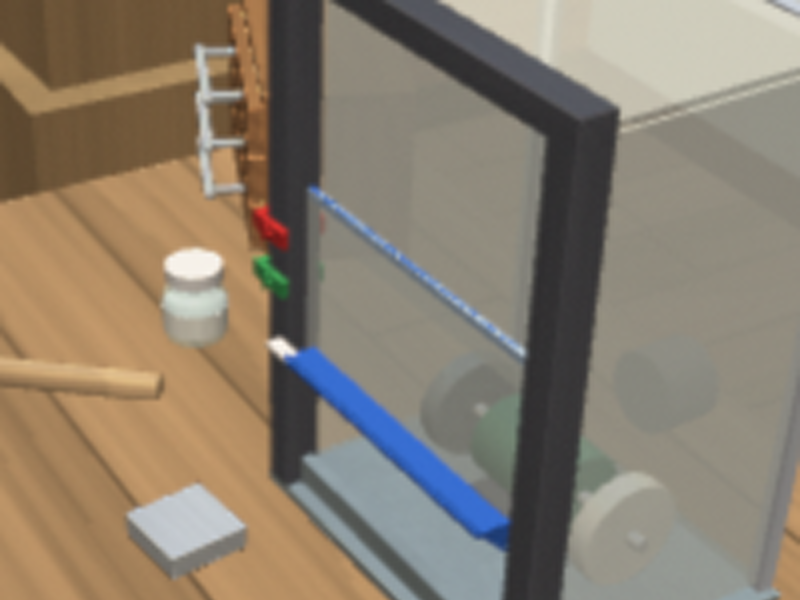

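View pics/s.png

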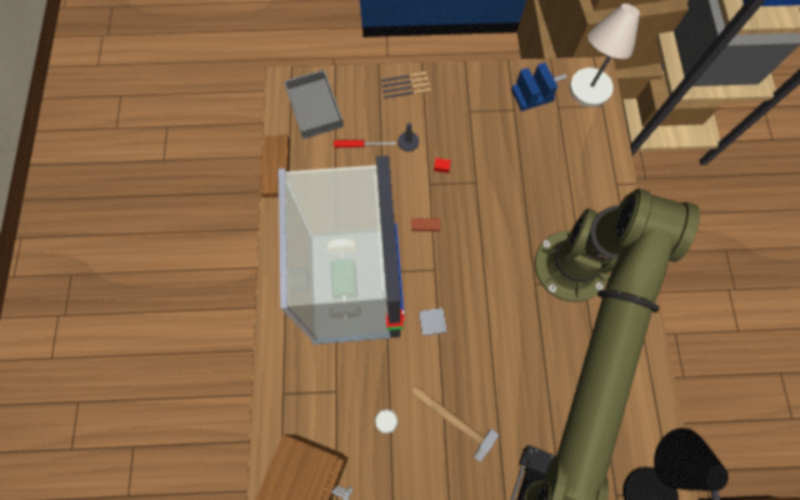

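The side view shows the white pointer at crop (280,347), the green clip at (270,275) and the red clip at (270,228), so the pointer starts below green. The scene view shows the hood at (340,250) with the block and bar in front of it. Next I'll measure by colour and depth.

```bash
cat > meas.py <<'E'
from h import *
def masks(im):
    i=im.astype(int); r,g,b=i[...,0],i[...,1],i[...,2]
    return dict(blue=(b>150)&(b-r>80)&(b-g>50), red=(r>130)&(r-g>90)&(r-b>90), green=(g>90)&(g-r>50)&(g-b>25), white=(i.min(-1)>205))
def meas(name,im,d,box=(270,100,400,240)):
    out={}
    for k,m in masks(im).items():
        w=np.zeros_like(m); u0,v0,u1,v1=box; w[v0:v1,u0:u1]=1
        m=m&w
        v,u=np.nonzero(m); P=world(name,np.c_[u,v],d[m]); out[k]=(np.c_[u,v],P)
    return out
E
python3 - <<'E'
from meas import *
a=np.load('/tmp/side.npz'); o=meas('side',a['im'],a['d'])
for k,(uv,P) in o.items():
    s=(P[:,0]>.48)&(P[:,0]<.57)&(P[:,2]>.12); uv,P=uv[s],P[s]
    print(k,len(P),uv.mean(0).round(1),uv.min(0),uv.max(0),P.mean(0).round(4),P.min(0).round(3),P.max(0).round(3))
    if k in('red','green','white'): print(np.c_[uv,(P*1000).round()][:40].astype(int).tolist())
uv,P=o['blue']; 
s=(P[:,2]<.175)&(P[:,2]>.12); P=P[s]
c=P.mean(0); _,S,V=np.linalg.svd(P-c,full_matrices=0); print('lip',c,V[0],'yaw',np.degrees(np.arctan2(-V[0][0],V[0][1])),np.percentile(P[:,2],[5,25,50,75,95]),P[:,1].min(),P[:,1].max())
# hood top plane front edge from scene
b=np.load('/tmp/scene.npz');d=b['d'];v,u=np.nonzero(d>0);P=world('scene',np.c_[u,v],d[d>0]);im=b['im'][d>0]
s=(abs(P[:,2]-.475)<.012)&(P[:,0]>.4)&(P[:,0]<.9)&(abs(P[:,1])<.3);Q=P[s]
print(len(Q),Q[:,2].mean(),cv2.minAreaRect(Q[:,:2].astype(np.float32)*1000))
for y in np.arange(-.12,.22,.04):
    t=Q[abs(Q[:,1]-y)<.01]; print(round(y,2),t[:,0].min().round(4) if len(t) else None,end=' ')
# gripper cloud near tool
E
```

```text
blue 507 [329.2 209.4] [302 147] [356 232] [0.5364 0.016  0.1566] [ 0.516 -0.101  0.15 ] [0.555 0.159 0.288]
red 30 [297.2 155.6] [294 152] [301 158] [0.5241 0.1818 0.2522] [0.517 0.161 0.246] [0.531 0.203 0.257]
[[294, 152, 525, 203, 254], [295, 152, 527, 200, 255], [296, 152, 530, 200, 254], [294, 153, 523, 200, 252], [295, 153, 525, 197, 253], [296, 153, 531, 202, 249], [295, 154, 521, 189, 255], [296, 154, 523, 188, 255], [297, 154, 526, 186, 255], [295, 155, 519, 186, 254], [296, 155, 519, 180, 257], [297, 155, 525, 185, 252], [298, 155, 528, 184, 252], [296, 156, 523, 187, 249], [297, 156, 522, 180, 252], [298, 156, 524, 177, 253], [299, 156, 527, 176, 253], [300, 156, 528, 172, 254], [296, 157, 519, 180, 249], [297, 157, 522, 180, 249], [298, 157, 523, 175, 251], [299, 157, 522, 168, 255], [300, 157, 528, 172, 251], [301, 157, 529, 167, 254], [296, 158, 517, 175, 249], [297, 158, 522, 179, 246], [298, 158, 522, 173, 249], [299, 158, 523, 169, 251], [300, 158, 523, 163, 254], [301, 158, 525, 161, 254]]
green 29 [297.3 167.9] [294 164] [301 171] [0.5242 0.1818 0.2094] [0.519 0.1
[... 973 characters left out ...]
, [300, 185, 529, 173, 151], [298, 186, 519, 167, 153], [299, 186, 521, 165, 154], [300, 186, 523, 163, 154], [301, 186, 527, 163, 153], [299, 187, 519, 161, 153], [300, 187, 518, 154, 157], [301, 187, 523, 156, 155], [302, 187, 528, 159, 152], [300, 188, 518, 154, 154]]
lip [0.53611526 0.01485894 0.15399956] [-0.04290518  0.9990783   0.00129885] yaw 2.4590427624212805 [0.15146468 0.15289815 0.15392171 0.15509039 0.15668679] -0.10068953002778491 0.15333403401995482
1437 0.47418099151070464 ((659.7351684570312, 31.521697998046875), (252.302001953125, 339.6504821777344), 2.390817880630493)
-0.12 0.5405 -0.08 0.539 -0.04 0.5376 0.0 0.5362 0.04 0.5328 0.08 0.5314 0.12 0.53 0.16 0.5287 0.2 0.5276
```

Request:
move_arm(steps=[[[-0.02,-0.06,-0.05],-0.15],[[0,-0.12,-0.12],-0.3],[[0.0,-0.18,-0.15],-0.42],[[0.0,-0.18,-0.15],-0.42]], hand=1)

```text
time_s: 1.4
tool_pos: [0.1912, 0.4277, 0.3613]
tool_rot: [179.9, 0.1, -180.0]
force: [0.6, 0.6, -0.1]
grip_width: 0.0549
```

Request:
move_arm(steps=[[[-0.03,-0.06,-0.02],0],[[-0.09,-0.12,-0.05],0],[[-0.14,-0.18,-0.06],0],[[-0.18,-0.24,-0.06],0],[[-0.21,-0.3,-0.06],0],[[-0.24,-0.35,-0.06],0],[[-0.24,-0.41,-0.06],0],[[-0.24,-0.41,-0.06],0]], hand=1)

```text
time_s: 2.4
tool_pos: [0.4321, 0.016, 0.4195]
tool_rot: [180.0, 0.1, 179.9]
force: [1.2, 0.0, -0.3]
grip_width: 0.0004
```

```bash
python3 - <<'E'
from h import *
o=env.get_obs(); print(o['time_s'],o['qpos'].round(1),o['tool_pos'].round(3),o['tool_rot'].round(1))
im,d=env.read_camera('side'); save('arm.png',im)
m=d>0;v,u=np.nonzero(m);P=world('side',np.c_[u,v],d[m])-o['tool_pos']
Q=P[(abs(P[:,0])<.14)&(abs(P[:,1])<.14)&(P[:,2]>-.03)&(P[:,2]<.3)]
for z in np.arange(-.02,.3,.02):
    t=Q[abs(Q[:,2]-z)<.01]
    if len(t): print(z.round(2),len(t),t[:,:2].min(0).round(3),t[:,:2].max(0).round(3))
E
```

```text
2.4 [-41.5 -12.3  29.1  89.9   6.  100.7  78. ] [0.432 0.016 0.42 ] [1.800e+02 1.000e-01 1.799e+02]
-0.02 340 [ 0.107 -0.139] [0.14  0.127]
0.0 264 [ 0.107 -0.14 ] [0.14  0.085]
0.02 85 [-0.011 -0.139] [0.11  0.011]
0.04 344 [-0.011 -0.14 ] [0.111 0.014]
0.06 514 [-0.011 -0.14 ] [0.137 0.107]
0.08 105 [-0.036 -0.09 ] [0.039 0.082]
0.1 610 [-0.038 -0.095] [0.039 0.088]
0.12 850 [-0.038 -0.099] [0.04  0.094]
0.14 312 [-0.026 -0.055] [0.027 0.017]
0.16 276 [-0.025 -0.055] [0.024 0.015]
0.18 432 [-0.038 -0.053] [0.038 0.013]
0.2 319 [-0.037 -0.04 ] [0.038 0.026]
0.22 329 [-0.037 -0.041] [0.034 0.017]
0.24 366 [-0.036 -0.04 ] [0.033 0.017]
0.26 364 [-0.035 -0.04 ] [0.029 0.013]
0.28 363 [-0.036 -0.04 ] [0.029 0.01 ]
```

View pics/arm.png

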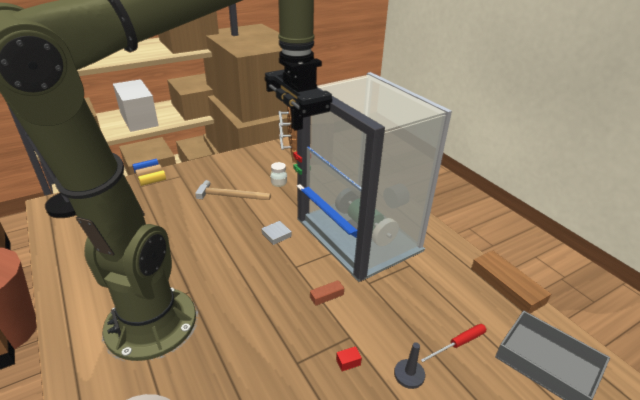

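With the tool vertical, the gripper body and wrist would hit the glass or the top rail before a finger reached the lip. A tilt is therefore needed, and the moves have no direct tilt. I'll check in free air how the arm behaves at the edge of its reach.

Request:
move_arm(steps=[[[0,0,-0.06],0],[[0,0,-0.12],0],[[0,0,-0.18],0],[[0,0,-0.24],0],[[0,0,-0.3],0],[[0,0,-0.36],0],[[0,0,-0.42],0],[[0,0,-0.48],0],[[0,0,-0.5],0],[[0,0,-0.5],0]])

```text
time_s: 3.7
tool_pos: [0.443, 0.0214, 0.6096]
tool_rot: [179.7, 4.5, 180.0]
force: [0.5, 0.3, -0.1]
grip_width: 0.0003
```

```bash
python3 - <<'E'
from h import *
o=env.get_obs(); print(o['time_s'],o['qpos'].round(1),o['tool_pos'].round(3),o['tool_rot'].round(1))
E
```

```text
3.7 [ 49.1  -1.8 -52.2  58.9  -1.6 117.6  86.1] [0.443 0.021 0.61 ] [179.7   4.5 180. ]
```

Request:
move_arm(steps=[[[0,0,-0.06],0],[[0,0,-0.12],0],[[0,0,-0.18],0],[[0,0,-0.24],0]])

```text
time_s: 4.2
tool_pos: [0.4424, 0.0209, 0.6459]
tool_rot: [179.4, 9.0, 180.0]
force: [0.4, -0.7, 0.4]
grip_width: 0.0004
```

Request:
move_arm(steps=[[[0,0,0.04],0],[[0,0,0.06],0]])

```text
time_s: 4.45
tool_pos: [0.4518, 0.0212, 0.5844]
tool_rot: [179.4, 8.9, 179.9]
force: [0.5, 0.3, -0.0]
grip_width: 0.0004
```

```bash
python3 - <<'E'
from h import *
o=env.get_obs(); print(o['time_s'],o['qpos'].round(1),o['tool_pos'].round(3),o['tool_rot'].round(1))
E
```

```text
4.45 [ 45.   -7.8 -41.8  66.8  -6.6 110.   90.3] [0.452 0.021 0.584] [179.4   8.9 179.9]
```

Tilt picked up at the reach limit is kept: after backing down, pitch is still 8.9° towards the hood. I'll build it up to about 40°.

Request:
move_arm(steps=[[[0,0,-0.06],0],[[0,0,-0.12],0],[[0,0,-0.18],0],[[0,0,-0.24],0],[[0,0,-0.3],0],[[0,0,-0.36],0],[[0,0,-0.42],0],[[0,0,-0.48],0],[[0,0,-0.54],0],[[0,0,-0.6],0],[[0,0,-0.66],0],[[0,0,-0.72],0]])

```text
time_s: 5.95
tool_pos: [0.4288, 0.0196, 0.683]
tool_rot: [179.2, 13.7, 179.9]
force: [0.6, 0.3, -0.5]
grip_width: 0.0003
```

```bash
python3 - <<'E'
from h import *
o=env.get_obs(); print(o['time_s'],o['qpos'].round(1),o['tool_pos'].round(3),o['tool_rot'].round(1))
E
```

```text
5.95 [ 27.   -5.4 -27.7  53.5  -3.5 117.6  87. ] [0.429 0.02  0.683] [179.2  13.7 179.9]
```

Request:
move_arm(steps=[[[0,0,-0.2],0],[[0,0,-0.3],0]])

```text
time_s: 6.2
tool_pos: [0.4144, 0.019, 0.7158]
tool_rot: [179.0, 17.8, 179.8]
force: [0.2, 0.6, 0.9]
grip_width: 0.0004
```

Request:
move_arm(steps=[[[-0.2,0,-0.2],0],[[-0.3,0,-0.3],0]])

```text
time_s: 6.45
tool_pos: [0.4674, 0.0084, 0.7472]
tool_rot: [178.7, 21.1, 178.7]
force: [-0.7, -3.7, 0.2]
grip_width: 0.0002
```

Request:
move_arm(steps=[[[-0.2,0,0],0],[[-0.3,0,0],0]])

```text
time_s: 6.7
tool_pos: [0.5225, -0.0005, 0.7506]
tool_rot: [177.2, 21.7, 178.8]
force: [0.9, -2.2, -0.3]
grip_width: 0.0005
```

```bash
python3 - <<'E'
from h import *
o=env.get_obs(); print(o['time_s'],o['qpos'].round(1),o['tool_pos'].round(3),o['tool_rot'].round(1))
E
```

```text
6.7 [ -5.1   5.6   4.4  34.9  -2.8 117.6  86.8] [ 0.522 -0.     0.751] [177.2  21.7 178.8]
```

Request:
move_arm(steps=[[[0,0,-0.2],0],[[0,0,-0.3],0]])

```text
time_s: 6.95
tool_pos: [0.4799, -0.001, 0.7828]
tool_rot: [176.9, 25.3, 178.8]
force: [-0.4, 0.6, 0.0]
grip_width: 0.0006
```

Request:
move_arm(steps=[[[0,0,-0.2],0],[[0,0,-0.3],0]])

```text
time_s: 7.2
tool_pos: [0.4437, -0.0033, 0.8092]
tool_rot: [176.6, 28.6, 178.8]
force: [0.2, -0.8, 0.7]
grip_width: 0.0001
```

Request:
move_arm(steps=[[[0,0,-0.2],0],[[0,0,-0.3],0]])

```text
time_s: 7.45
tool_pos: [0.3993, -0.0079, 0.8361]
tool_rot: [176.3, 32.3, 178.2]
force: [-0.1, 0.3, -0.1]
grip_width: 0.0007
```

```bash
python3 - <<'E'
from h import *
o=env.get_obs(); print(o['time_s'],o['qpos'].round(1),o['tool_pos'].round(3),o['tool_rot'].round(1))
E
```

```text
7.45 [  7.   -7.3  -4.4  37.2  -5.2 117.6  88. ] [ 0.399 -0.008  0.836] [176.3  32.3 178.2]
```

Request:
move_arm(steps=[[[0,0,-0.2],0],[[0,0,-0.3],0]])

```text
time_s: 7.7
tool_pos: [0.3689, -0.0157, 0.8603]
tool_rot: [175.6, 35.8, 177.3]
force: [-1.1, -0.5, 0.6]
grip_width: 0.0002
```

Request:
move_arm(steps=[[[0,0,-0.2],0],[[0,0,-0.3],0]])

```text
time_s: 7.95
tool_pos: [0.3458, -0.0259, 0.8891]
tool_rot: [174.1, 40.0, 177.6]
force: [0.6, -0.3, 0.6]
grip_width: 0.0005
```

```bash
python3 - <<'E'
from h import *
o=env.get_obs(); print(o['time_s'],o['qpos'].round(1),o['tool_pos'].round(3),o['tool_rot'].round(1))
print(rot(o['tool_rot']).round(3))
E
```

```text
7.95 [ 14.8 -11.2   0.3  34.4 -15.8 117.6  92.6] [ 0.346 -0.026  0.889] [174.1  40.  177.6]
[[-0.765 -0.026  0.643]
 [ 0.032  0.997  0.077]
 [-0.643  0.079 -0.762]]
```

Request:
move_arm(steps=[[[0.024,0,0.044],-0.02],[[0.049,0,0.087],-0.06],[[0.073,0,0.131],-0.1],[[0.098,0,0.175],-0.12],[[0.122,0,0.219],-0.12],[[0.146,0,0.262],-0.12],[[0.171,0,0.306],-0.12],[[0.195,0,0.35],-0.12],[[0.22,0,0.394],-0.12],[[0.244,0,0.437],-0.12],[[0.268,0,0.481],-0.12],[[0.268,0,0.481],-0.12]])

```text
time_s: 9.45
tool_pos: [0.4758, 0.0104, 0.2914]
tool_rot: [165.0, 17.1, 178.0]
force: [1.0, -4.2, 0.5]
grip_width: 0.0004
```

```bash
cat > to.py <<'E'
from h import *
import sys
o=env.get_obs(); print(o['time_s'],o['qpos'].round(1),o['tool_pos'].round(4),o['tool_rot'].round(1),'F',o['force'].round(2))
M=rot(o['tool_rot']); print(M.round(3))
for a in sys.argv[1:]:
    t=np.array(eval(a)); print(t,'->',(M.T@(t-o['tool_pos'])).round(4))
E
python3 to.py "(.46,.026,.15)" "(.495,.026,.12)" "(.518,.026,.141)"
```

```text
9.45 [  5.4 -17.3   2.9 113.  -17.   69.7 102.4] [0.4758 0.0104 0.2914] [165.   17.1 178. ] F [ 1.05 -4.17  0.45]
[[-0.955 -0.043  0.292]
 [ 0.033  0.968  0.249]
 [-0.293  0.247 -0.923]]
[0.46  0.026 0.15 ] -> [ 0.0571 -0.0192  0.1298]
[0.495 0.026 0.12 ] -> [ 0.0324 -0.0281  0.1678]
[0.518 0.026 0.141] -> [ 0.0043 -0.0239  0.1551]
```

Joint 2 reached its limit on the way down and some of the tilt was lost. I'll fit the kinematics from the logged poses to find out which tilted poses are reachable.

```bash
cat > kin.py <<'E'
import numpy as np, itertools
from scipy.spatial.transform import Rotation as R
D=[([-65.08,18.44,-4.02,83.18,1.30,78.54,-3.26],[.2653,.5927,.2082],[-179.89,.007,155.89]),
([-41.5,-12.3,29.1,89.9,6.,100.7,78.],[.432,.016,.42],[180,.1,179.9]),
([49.1,-1.8,-52.2,58.9,-1.6,117.6,86.1],[.443,.021,.61],[179.7,4.5,180]),
([45,-7.8,-41.8,66.8,-6.6,110,90.3],[.452,.021,.584],[179.4,8.9,179.9]),
([27,-5.4,-27.7,53.5,-3.5,117.6,87],[.429,.02,.683],[179.2,13.7,179.9]),
([-5.1,5.6,4.4,34.9,-2.8,117.6,86.8],[.522,0,.751],[177.2,21.7,178.8]),
([7,-7.3,-4.4,37.2,-5.2,117.6,88],[.399,-.008,.836],[176.3,32.3,178.2]),
([14.8,-11.2,.3,34.4,-15.8,117.6,92.6],[.346,-.026,.889],[174.1,40,177.6]),
([5.4,-17.3,2.9,113,-17,69.7,102.4],[.4758,.0104,.2914],[165,17.1,178])]
AX='zyzyzyz'
def chain(q,s):
    T=[R.identity()]
    for a,x,k in zip(AX,q,s): T.append(T[-1]*R.from_euler(a,k*x,degrees=True))
    return T
def fit():
    best=None
    for s in itertools.product([1,-1],repeat=4):
        s=(s[0],1,s[1],1,s[2],1,s[3])
        # base offset rotation about z and tool offset: solve E const by mean, scanning base yaw
        for b in range(0,360,90):
            Es=R.concatenate([(R.from_euler('z',b,degrees=True)*chain(q,s)[-1]).inv()*R.from_euler('xyz',e,degrees=True) for q,_,e in D])
            m=Es.mean(); err=np.degrees((m.inv()*Es).magnitude()).max()
            if best is None or err<best[0]: best=(err,s,b,m)
    return best
err,S,B,E=fit()
Bz=R.from_euler('z',B,degrees=True)
def rows(q):
    T=[Bz*t for t in chain(q,S)]
    # offsets: base z, then xyz in frame after j2 , j4, j6(+tool)
    return np.hstack([np.array([[0],[0],[1.]]),T[2].as_matrix(),T[4].as_matrix(),T[6].as_matrix()]),T[-1]*E
A=np.vstack([rows(q)[0] for q,_,_ in D]); y=np.hstack([p for _,p,_ in D])
W=np.linalg.solve(A.T@A+1e-6*np.eye(10),A.T@y)
def fk(q):
    a,r=rows(q); return a@W,r
LO=np.array([-163.93,-17.29,-79.2,3.27,-89.18,5.43,-154.24]);HI=np.array([163.93,119.83,71.16,140.29,269.18,117.66,154.24])
if __name__=='__main__':
    print(err,S,B,E.as_euler('xyz',degrees=True).round(1)); print(W.round(4)); print((A@W-y).reshape(-1,3).round(4))
    from scipy.optimize import least_squares
    rng=np.random.default_rng(0)
    for tgt in [(.518,.026,.141),(.518,.026,.2),(.46,.026,.12)]:
      for tilt in (25,30,35,40,45):
        best=[]
        for k in range(40):
            # spec: z axis = tilt toward hood yaw 2.4 ; y-axis horizontal, either sign
            sg=0 if k%2 else 180
            Rt=R.from_euler('z',2.4,degrees=True)*R.from_euler('y',-tilt,degrees=True)*R.from_euler('x',180,degrees=True)*R.from_euler('z',180+sg if 0 else sg,degrees=True)
            f=lambda q:np.r_[(fk(q)[0]-tgt)*10,(Rt.inv()*fk(q)[1]).as_rotvec()]
            q0=LO+(HI-LO)*rng.random(7)
            r=least_squares(f,q0,bounds=(LO,HI),max_nfev=60); best.append((r.cost,r.x,sg))
        best.sort(key=lambda t:t[0]); c,q,sg=best[0]; print(tgt,tilt,'%.1e'%c,sum(b[0]<1e-6 for b in best),sg,q.round(0))
E
time python3 kin.py
```

```text
0.16801835108655905 (-1, 1, -1, 1, -1, 1, -1) 0 [ 0.  0. 90.]
[ 2.484e-01  6.000e-04 -1.520e-02  4.679e-01  3.000e-04 -9.100e-03
  5.135e-01  1.000e-03 -2.000e-03  3.807e-01]
[[-0.0002  0.0001 -0.0004]
 [-0.0002 -0.0002  0.0002]
 [ 0.0001  0.0004  0.0001]
 [-0.0001  0.0006  0.0005]
 [ 0.0001 -0.0008 -0.0003]
 [-0.0001  0.0006 -0.    ]
 [ 0.0001 -0.0004  0.0002]
 [ 0.0001 -0.0002 -0.0004]
 [ 0.0001 -0.0003  0.0001]]
(0.518, 0.026, 0.141) 25 6.9e-19 15 0 [ -41.  -17.   29.  129.   18.   42. -109.]
(0.518, 0.026, 0.141) 30 2.3e-24 15 180 [-17. -17.   8. 133.  10.  35.  77.]
(0.518, 0.026, 0.141) 35 1.4e-03 0 0 [  3. -17. -10. 134.  -1.  31. -94.]
(0.518, 0.026, 0.141) 40 8.5e-03 0 0 [  3. -17. -10. 135.   0.  29. -95.]
(0.518, 0.026, 0.141) 45 2.1e-02 0 0 [   1.  -17.  -10.  136.    5.   27. -101.]
(0.518, 0.026, 0.2) 25 2.2e-24 15 180 [-16. -17.   8. 124.   7.  48.  80.]
(0.518, 0.026, 0.2) 30 1.8e-03 0 0 [  3. -17.  -9. 125.  -1.  46. -93.]
(0.518, 0.026, 0.2) 35 1.0e-02 0 0 [  3. -17.  -9. 125.  -1.  45. -93.]
(0.518, 0.026, 0.2) 40 2.5e-02 0 0 [  3. -17.  -9. 125.  -0.  44. -94.]
(0.518, 0.026, 0.2) 45 4.6e-02 0 0 [  2. -17.  -9. 126.   2.  43. -97.]
(0.46, 0.026, 0.12) 25 2.0e-03 0 0 [  3. -17.  -9. 133.  -1.  43. -94.]
(0.46, 0.026, 0.12) 30 1.1e-02 0 0 [  2. -17.  -9. 133.  -1.  42. -95.]
(0.46, 0.026, 0.12) 35 2.6e-02 0 0 [  1. -17.  -9. 134.   1.  41. -96.]
(0.46, 0.026, 0.12) 40 4.7e-02 0 0 [  -2.  -17.  -10.  134.    7.   40. -105.]
(0.46, 0.026, 0.12) 45 6.6e-02 0 0 [ -20.  -17.  -11.  140.   43.   42. -154.]
real	5m33.865s
user	5m18.570s
sys	0m0.497s
```

```bash
cat > feas.py <<'E'
from kin import *
from scipy.optimize import least_squares
def ik(tgt,Rt,q0):
    f=lambda q:np.r_[(fk(q)[0]-tgt)*10,(Rt.inv()*fk(q)[1]).as_rotvec(),1e-3*(np.array(q)-q0)/57]
    r=least_squares(f,np.clip(q0,LO+.1,HI-.1),bounds=(LO,HI),max_nfev=25); return r.cost,r.x
E
timeout 100 python3 - <<'E'
from feas import *
q=np.array(D[-1][0]);
for turn in (0,-8,8):
  q=np.array(D[-1][0]); Rt=fk(q)[1]*R.from_euler('z',turn,degrees=True)
  print(turn,Rt.as_matrix().round(2).tolist())
  for t in [(.4758,.02,.2),(.49,.026,.12),(.518,.026,.141),(.518,.026,.17),(.518,.026,.2)]:
    c,q=ik(t,Rt,q); print(t,'%.1e'%c,q.round(1))
E
```

```text
0 [[-0.96, -0.04, 0.29], [0.03, 0.97, 0.25], [-0.29, 0.25, -0.92]]
(0.4758, 0.02, 0.2) 3.2e-08 [  4.9 -15.1   2.3 121.8 -18.6  58.9 105.1]
(0.49, 0.026, 0.12) 3.0e-08 [  4.   -8.8   2.3 126.4 -21.5  48.4 108.9]
(0.518, 0.026, 0.141) 5.1e-09 [  3.8  -6.5   2.1 121.8 -20.8  50.4 107.5]
(0.518, 0.026, 0.17) 4.3e-09 [  5.5  -8.1   0.5 119.7 -20.   54.  106. ]
(0.518, 0.026, 0.2) 3.8e-09 [  6.4  -9.5  -0.4 117.3 -19.3  57.6 104.6]
-8 [[-0.94, -0.17, 0.29], [-0.1, 0.96, 0.25], [-0.33, 0.2, -0.92]]
(0.4758, 0.02, 0.2) 4.8e-08 [  4.2 -15.1   2.9 121.8 -18.4  58.9 112.9]
(0.49, 0.026, 0.12) 3.0e-08 [  3.2  -8.8   3.  126.5 -21.3  48.3 116.8]
(0.518, 0.026, 0.141) 5.1e-09 [  3.   -6.5   2.8 121.9 -20.7  50.4 115.4]
(0.518, 0.026, 0.17) 4.8e-09 [  5.2  -8.1   0.8 119.7 -20.   54.  114. ]
(0.518, 0.026, 0.2) 3.8e-09 [  6.2  -9.5  -0.2 117.3 -19.3  57.5 112.6]
8 [[-0.95, 0.09, 0.29], [0.17, 0.95, 0.25], [-0.26, 0.29, -0.92]]
(0.4758, 0.02, 0.2) 3.5e-08 [  5.8 -15.    1.5 121.7 -18.9  59.   97.3]
(0.49, 0.026, 0.12) 3.0e-08 [  4.9  -8.7   1.5 126.4 -21.7  48.4 101.1]
(0.518, 0.026, 0.141) 5.1e-09 [  4.7  -6.5   1.2 121.8 -20.9  50.5  99.6]
(0.518, 0.026, 0.17) 3.9e-09 [  5.8  -8.1   0.2 119.7 -20.1  54.   98. ]
(0.518, 0.026, 0.2) 3.8e-09 [  6.8  -9.5  -0.7 117.3 -19.4  57.6  96.7]
```

The fit is good to under 1 mm. The present orientation (about 17° forward, 15° sideways) can be reached along the whole push and clears the glass and the rail, so I'll use it. Next I move to below and in front of the lip.

Request:
move_arm(steps=[[[0.011,-0.001,0.043],0],[[0.021,-0.001,0.086],0],[[0.032,-0.002,0.128],0],[[0.043,-0.002,0.171],0],[[0.043,-0.002,0.171],0]], hand=1)

```text
time_s: 10.07
tool_pos: [0.475, 0.0513, 0.1127]
tool_rot: [164.7, 15.9, 177.6]
force: [0.5, -0.1, 0.7]
grip_width: 0.001
```

```bash
python3 to.py "(.5,.052,.12)" "(.5127,.053,.1397)" ; python3 - <<'E'
from meas import *
for n in ('side','wrist'):
    im,d=env.read_camera(n); save(n+'1.png',im); np.savez('/tmp/%s1'%n,im=im,d=d)
a=cv2.imread('pics/side1.png')[110:260,240:420]; b=cv2.imread('pics/wrist1.png')
cv2.imwrite('pics/c1.png',np.hstack([cv2.resize(a,(480,400)),cv2.resize(b,(320,400))*0+0][:1]+[]) )
E
```

```text
10.075 [  2.4  -9.8   0.5 128.1 -20.9  47.9 104.8] [0.475  0.0513 0.1127] [164.7  15.9 177.6] F [ 0.49 -0.1   0.66]
[[-0.961 -0.032  0.274]
 [ 0.04   0.967  0.252]
 [-0.273  0.253 -0.928]]
[0.5   0.052 0.12 ] -> [-0.026   0.0017  0.0003]
[0.5127 0.053  0.1397] -> [-0.0436  0.0073 -0.0142]
```

View pics/c1.png

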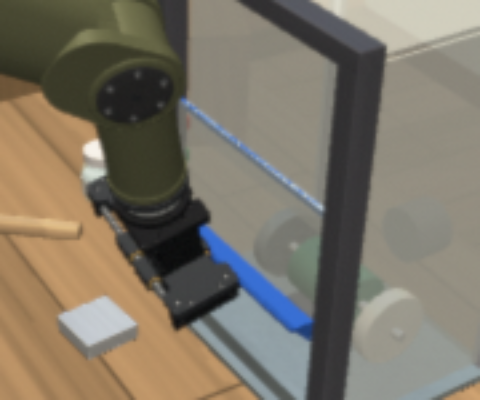

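View pics/wrist1.png

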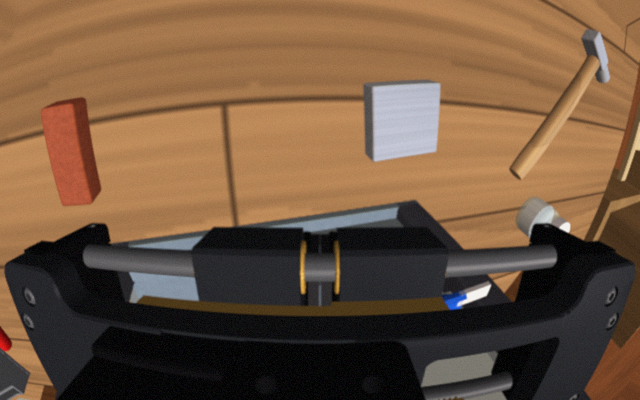

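The side view shows the gripper in front of the lip with the clips hidden behind the arm. The wrist view shows the fingers between block and bar, with the pointer at about (470,297). I'll ease in towards contact.

Request:
move_arm(steps=[[[-0.015,0.001,0],0],[[-0.028,0.002,0],0],[[-0.034,0.003,0],0],[[-0.037,0.004,0],0],[[-0.039,0.004,0],0],[[-0.039,0.004,0],0]])

```text
time_s: 10.92
tool_pos: [0.5138, 0.0525, 0.1274]
tool_rot: [164.7, 16.1, 177.6]
force: [-6.2, -2.6, 2.2]
grip_width: 0.0001
```

```bash
python3 to.py "(.5127,.053,.1397)" "(.5127,.053,.1497)"
```

```text
10.925 [  2.1  -5.9   0.3 122.9 -20.5  48.7 103.8] [0.5138 0.0525 0.1274] [164.7  16.1 177.6] F [-6.15 -2.61  2.15]
[[-0.96  -0.032  0.278]
 [ 0.041  0.967  0.252]
 [-0.277  0.253 -0.927]]
[0.5127 0.053  0.1397] -> [-0.0023  0.0036 -0.0116]
[0.5127 0.053  0.1497] -> [-0.0051  0.0062 -0.0209]
```

Contact is made at about 6 N. Now up slowly, watching the force.

Request:
move_arm(steps=[[[-0.0006,0.0005,-0.0019],0],[[-0.0011,0.001,-0.0037],0],[[-0.0017,0.0015,-0.0056],0],[[-0.0022,0.002,-0.0074],0]])

```text
time_s: 11.42
tool_pos: [0.5138, 0.0525, 0.1351]
tool_rot: [164.7, 16.1, 177.6]
force: [-5.6, -1.2, -2.0]
grip_width: 0.0003
```

```bash
python3 to.py; python3 - <<'E'
from meas import *
for n in ['scene']:
    im,d=env.read_camera(n); o=meas(n,im,d,(250,130,420,300))
    for k,(uv,P) in o.items():
        s=(P[:,0]>.49)&(P[:,0]<.57)&(P[:,2]>.12)&(P[:,2]<.3); 
        if s.any(): print(n,k,s.sum(),np.median(P[s],0).round(4),uv[s].min(0),uv[s].max(0))
b=np.load('/tmp/scene.npz'); o=meas('scene',b['im'],b['d'],(250,130,420,300))
for k,(uv,P) in o.items():
        s=(P[:,0]>.49)&(P[:,0]<.57)&(P[:,2]>.12)&(P[:,2]<.3); 
        if s.any(): print('start',k,s.sum(),np.median(P[s],0).round(4))
E
```

```text
11.425 [  2.1  -6.4   0.2 122.4 -20.1  49.7 103.3] [0.5138 0.0525 0.1351] [164.7  16.1 177.6] F [-5.57 -1.23 -2.03]
[[-0.96  -0.032  0.278]
 [ 0.04   0.967  0.252]
 [-0.277  0.253 -0.927]]
scene blue 3 [0.5212 0.1372 0.1587] [321 243] [321 245]
scene red 65 [0.5335 0.2009 0.2518] [309 250] [323 260]
scene green 14 [0.5401 0.2066 0.2041] [310 262] [320 263]
start red 64 [0.5336 0.2002 0.2515]
start green 17 [0.5402 0.2061 0.2055]
```

The window moves with about 2 N vertical and 6 N level. I'll raise it about 40 mm more and then measure.

Request:
move_arm(steps=[[[-0.0007,0.0006,-0.0023],0],[[-0.0014,0.0013,-0.0046],0],[[-0.0021,0.0019,-0.007],0],[[-0.0028,0.0025,-0.0093],0],[[-0.0035,0.0032,-0.0116],0],[[-0.0042,0.0038,-0.0139],0],[[-0.0049,0.0044,-0.0162],0],[[-0.0055,0.0051,-0.0185],0],[[-0.0062,0.0057,-0.0209],0],[[-0.0069,0.0063,-0.0232],0],[[-0.0076,0.007,-0.0255],0],[[-0.0083,0.0076,-0.0278],0],[[-0.009,0.0082,-0.0301],0],[[-0.0097,0.0089,-0.0324],0],[[-0.0104,0.0095,-0.0348],0],[[-0.0111,0.0101,-0.0371],0]])

```text
time_s: 13.48
tool_pos: [0.5138, 0.0525, 0.1752]
tool_rot: [164.7, 16.1, 177.6]
force: [-6.2, -1.1, -3.2]
grip_width: 0.0005
```

```bash
python3 to.py; python3 - <<'E'
from meas import *
for n in ['scene','side']:
    im,d=env.read_camera(n); save(n+'2.png',im); o=meas(n,im,d,(250,100,420,300))
    for k,(uv,P) in o.items():
        s=(P[:,0]>.49)&(P[:,0]<.57)&(P[:,2]>.12)&(P[:,2]<.32); 
        if s.any(): print(n,k,s.sum(),np.median(P[s],0).round(4),uv[s].min(0),uv[s].max(0))
a=cv2.imread('pics/side2.png')[110:260,240:420];b=cv2.imread('pics/scene2.png')[210:290,270:370]
cv2.imwrite('pics/c2.png',np.hstack([cv2.resize(a,(400,400)),cv2.resize(b,(400,400))]))
E
```

```text
13.475 [  2.4  -8.7   0.  119.5 -18.8  54.6 101.2] [0.5138 0.0525 0.1752] [164.7  16.1 177.6] F [-6.18 -1.15 -3.23]
[[-0.96  -0.032  0.278]
 [ 0.041  0.967  0.252]
 [-0.277  0.253 -0.927]]
scene blue 3 [0.5215 0.1394 0.1947] [321 241] [321 243]
scene red 64 [0.5336 0.2007 0.2521] [309 250] [323 260]
scene green 15 [0.5402 0.2058 0.2066] [310 262] [320 263]
side blue 199 [ 0.5398 -0.0584  0.2016] [333 200] [357 218]
```

View pics/c2.png

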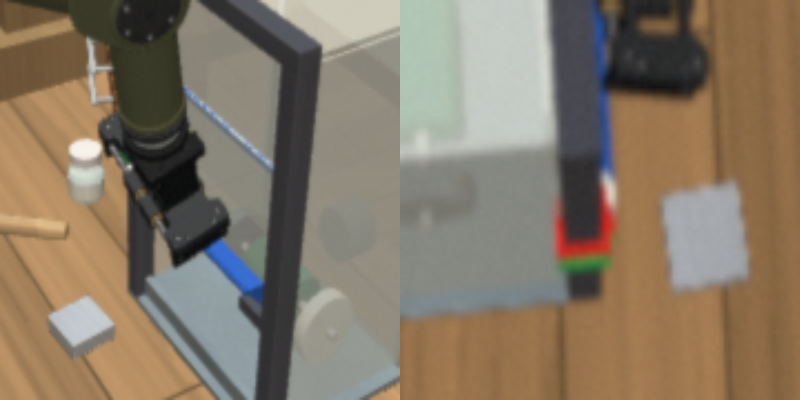

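The side camera gives a lip height of 0.2016, up 47.6 mm from the start and matching the TCP's rise. The two clips are at about 0.207 and 0.250. I'll raise another 6.5 mm, then back off along the finger's normal and check.

Request:
move_arm(steps=[[[-0.0006,0.0005,-0.002],0],[[-0.0012,0.0011,-0.004],0],[[-0.0018,0.0016,-0.006],0],[[-0.0018,0.0016,-0.006],0]])

```text
time_s: 14.08
tool_pos: [0.5139, 0.0525, 0.1819]
tool_rot: [164.7, 16.1, 177.6]
force: [-5.9, -0.8, -1.8]
grip_width: 0.0004
```

Request:
move_arm(steps=[[[0.005,0,0],0],[[0.015,0,0],0],[[0.03,0,0],0],[[0.06,0,-0.02],0],[[0.1,-0.04,-0.04],0],[[0.12,-0.09,-0.06],0],[[0.12,-0.14,-0.08],0],[[0.12,-0.19,-0.1],0],[[0.12,-0.24,-0.12],0],[[0.12,-0.24,-0.12],0]])

```text
time_s: 15.32
tool_pos: [0.3736, -0.2091, 0.2006]
tool_rot: [164.8, 16.5, 177.1]
force: [0.2, 0.3, 0.7]
grip_width: 0.0003
```

```bash
python3 to.py; python3 - <<'E'
from meas import *
im,d=env.read_camera('side'); save('side3.png',im)
a=np.load('/tmp/side.npz')
for nm,I,dd in (('start',a['im'],a['d']),('now',im,d)):
    for k,(uv,P) in meas('side',I,dd,(270,100,400,240)).items():
        s=(P[:,0]>.49)&(P[:,0]<.57)&(P[:,2]>.12)&(P[:,2]<.26); 
        if s.any(): print(nm,k,s.sum(),P[s].mean(0).round(4),np.median(P[s],0).round(4),uv[s].mean(0).round(1))
cv2.imwrite('pics/c3.png',cv2.resize(im[130:210,260:360],(800,600),interpolation=cv2.INTER_CUBIC)[...,::-1])
E
```

```text
15.325 [ 33.9 -11.4  10.  118.7 -21.3  71.7 139.7] [ 0.3736 -0.2091  0.2006] [164.8  16.5 177.1] F [0.21 0.34 0.74]
[[-0.958 -0.026  0.286]
 [ 0.048  0.968  0.248]
 [-0.283  0.251 -0.926]]
start blue 497 [0.5361 0.0149 0.154 ] [0.5365 0.0094 0.1539] [329.3 210.4]
start red 30 [0.5241 0.1818 0.2522] [0.5234 0.1801 0.2528] [297.2 155.6]
start green 29 [0.5242 0.1818 0.2094] [0.5241 0.181  0.2102] [297.3 167.9]
start white 12 [0.5225 0.1633 0.1536] [0.5218 0.1633 0.1535] [299.8 186.2]
now blue 273 [ 0.539  -0.0415  0.2082] [ 0.5393 -0.0425  0.2082] [341.5 204.5]
```

View pics/c3.png

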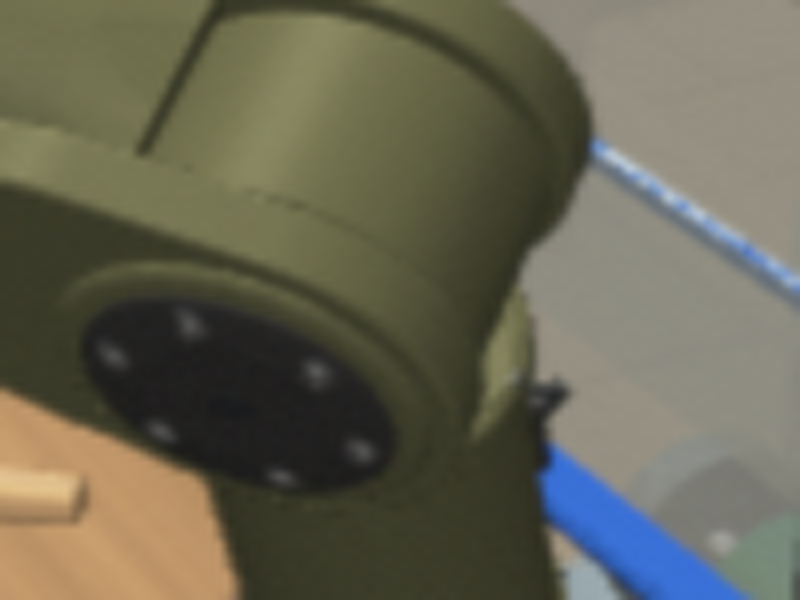

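The arm hides the clips in this view; the lip reads 0.2082, which is 54 mm up. I'll swing the arm clear to the left to check the pointer against the green clip directly.

Request:
move_arm(steps=[[[0.01,0.05,-0.02],0],[[0.02,0.1,-0.04],0],[[0.02,0.15,-0.06],0],[[0.02,0.2,-0.06],0],[[0.02,0.25,-0.06],0],[[0.02,0.3,-0.06],0],[[0.03,0.35,-0.06],0],[[0.04,0.4,-0.05],0],[[0.05,0.45,-0.04],0],[[0.06,0.5,-0.03],0],[[0.07,0.55,-0.02],0],[[0.08,0.6,-0.02],0],[[0.08,0.63,-0.02],0],[[0.08,0.63,-0.02],0]])

```text
time_s: 17.12
tool_pos: [0.269, 0.1206, 0.0803]
tool_rot: [157.8, -6.4, 177.8]
force: [0.2, -0.4, 0.3]
grip_width: 0.0008
```

```bash
python3 to.py; python3 - <<'E'
from meas import *
im,d=env.read_camera('side'); save('side4.png',im)
for k,(uv,P) in meas('side',im,d,(270,100,400,240)).items():
        s=(P[:,0]>.49)&(P[:,0]<.57)&(P[:,2]>.12)&(P[:,2]<.26); 
        if s.any(): print(k,s.sum(),P[s].mean(0).round(4),np.median(P[s],0).round(4),uv[s].mean(0).round(1))
# project predictions: hood frame
c=env.calibration('side');K=c['intrinsics'];Rm=rot(c['orientation'])
def proj(p):
    q=Rm.T@(np.array(p)-c['position']);return np.round([K[0,2]+K[0,0]*q[0]/-q[2],K[1,2]-K[1,1]*q[1]/-q[2]],1)
y=np.radians(2.4);O=np.array([.5485,.0268,0]);H=lambda a,b,z:O+[np.cos(y)*a-np.sin(y)*b,np.sin(y)*a+np.cos(y)*b,z]
for z in (.200,.204,.208,.212): print(z,'tip',proj(H(-.022,.15,z)))
cv2.imwrite('pics/c4.png',cv2.resize(im[140:200,270:350],(800,600),interpolation=cv2.INTER_CUBIC)[...,::-1])
E
```

```text
17.125 [ -5.2 -17.3   4.3 138.2 -23.4  65.9  96.3] [0.269  0.1206 0.0803] [157.8  -6.4 177.8] F [ 0.21 -0.42  0.35]
[[-0.993  0.078 -0.089]
 [ 0.039  0.924  0.381]
 [ 0.112  0.375 -0.92 ]]
blue 495 [0.536  0.0144 0.2083] [0.5363 0.0097 0.2082] [330.1 194.9]
red 30 [0.5238 0.1824 0.2522] [0.5233 0.1807 0.2531] [297.  155.5]
green 21 [0.5241 0.1857 0.2106] [0.524  0.1858 0.2108] [296.7 167. ]
white 9 [0.5213 0.1609 0.2084] [0.5203 0.1591 0.2074] [299.8 171.6]
0.2 tip [297.1 171.7]
0.204 tip [297.1 170.6]
0.208 tip [297.1 169.5]
0.212 tip [297.1 168.4]
```

View pics/c4.png

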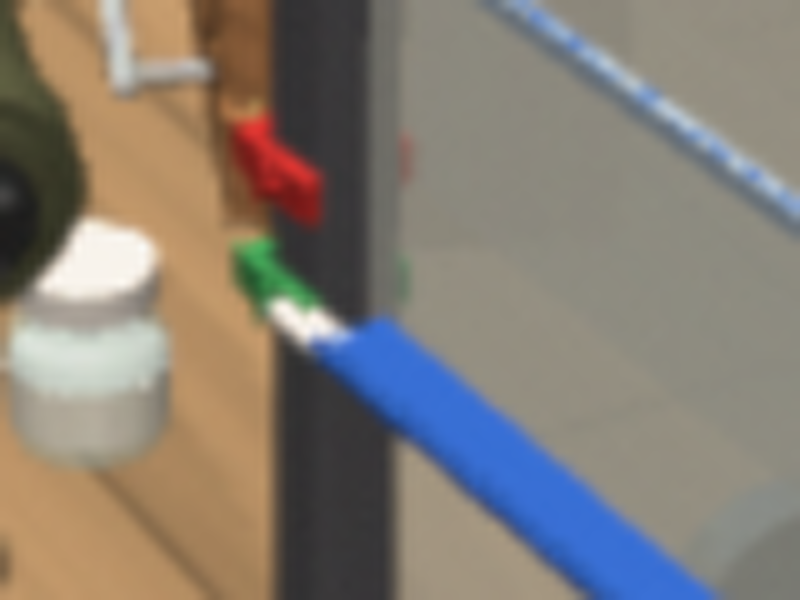

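The white pointer, with its tip at crop (275,305), lies on the green clip's arrow and well below red. The heights agree: pointer about 0.205–0.206, green about 0.207. Before handing in I'll move the arm to a roomier pose off the joint limit.

Request:
move_arm(steps=[[[-0.03,0,-0.04],0],[[-0.06,0.02,-0.08],0],[[-0.08,0.05,-0.12],0],[[-0.08,0.05,-0.12],0]])

```text
time_s: 17.68
tool_pos: [0.3661, 0.119, 0.2043]
tool_rot: [157.7, -6.0, 178.0]
force: [-0.6, -0.9, -1.1]
grip_width: 0.0004
```

```bash
python3 to.py; python3 - <<'E'
from h import *
im,d=env.read_camera('scene')
for q in ('bench_block','compound_bar','jar','red_box'):
    r=env.cut_out('scene',q)
    if r: m=r[0]['region']&(d>0);v,u=np.nonzero(m);print(q,world('scene',np.c_[u,v],d[m]).mean(0).round(3))
env.sign_off(); print(env.get_obs()['time_s'])
E
```

```text
17.675 [ -5.6 -11.6   5.  118.8 -22.   78.6  91.6] [0.3661 0.119  0.2043] [157.7  -6.  178. ] F [-0.63 -0.86 -1.06]
[[-0.994  0.072 -0.084]
 [ 0.035  0.923  0.383]
 [ 0.105  0.378 -0.92 ]]
bench_block [0.431 0.156 0.021]
compound_bar [ 0.436 -0.141  0.028]
jar [0.572 0.426 0.072]
the job is handed in; nothing more can be done
the job is handed in; nothing more can be done
```

I pushed the window up about 54 mm with the closed fingers under the blue lip's edge, backed the hand away, and handed the job in at about 17.7 s.

- **Height:** in the last side picture the pointer is level with the green arrow and well below red. I measured the pointer at about 0.205–0.206 m, green at about 0.207 m and red at about 0.25 m, each good to a few millimetres.
- **Forces:** the wrist force read about 6–7 N at each stop during the push, and about 1.5 N or less once the hand was clear.
- **Other objects:** the block and bar measured the same as at the start. The jar was found but I had no start position to compare, the red box was not detected, and I did not re-measure the hammer, mandrel stand or screwdriver. The arm kept well clear of all of them.
- **Finger tilt:** the moves offer no direct tilt, so I got one by running the arm to the edge of its reach. I built up 40°, but joint 2's limit took most of it back on the way down. The push was made at about 16–17° into the hood plus 15° sideways, not the suggested 35–45°.

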